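Press the proud hand tool home in its stand

TASK

The hand tool with the mushroom-shaped knob is sticking up out of the wooden stand, with bare steel showing under its handle. With closed fingertips press gently on the top of the knob until the tool is fully home in the stand, then withdraw; do not grip it or pull it up, and leave the other tools and the tin untouched.

Things in the scene. Friction and masses are not known exactly. Their poses are not given: they have to be found in the camera images.
- stand: Wooden tool stand, fixed: chipboard base 130 x 320 x 18 mm with a solid block 76 x 250 mm, its flat top 70 mm above the bench. Four holes in a row along its y axis, at y = -90, -30, +30, +90 mm, x = 0, each with one hand tool upright, handle up, in any order. Origin: centre of the underside, on the bench; z up. Place and yaw vary.
- stand_top (a point): Centre of the flat top of the stand's block, 70 mm above the bench; axes as the stand's.
- awl: Hand tool with a mushroom-shaped wooden knob 44 mm wide on a brass ferrule. Origin: centre of the ferrule's lower end, z up. Home, this end rests on the block (origin 70, crown 135 mm above the bench); at the start it is 14 to 24 mm proud, an 8 mm steel shaft showing below. It only slides straight up and down, against about 5 N of friction, stays where left and stops dead when home. About 90 g.
- awl_top (a point): Where to press: centre of the knob's crown, a flat of 22 mm diameter 65 mm above the origin of awl. The knob is widest 13 mm below it and narrows to a 22 mm neck.
- tin: Round closed metal tin, 64 mm diameter, 60 mm high, standing loose on the bench on the far side of the stand. Origin: centre of its underside. To be left alone.
- reamer: Hand tool with a straight cylindrical wooden handle, 26 mm diameter; fully home in its hole, its top 75 mm above the block's top. Origin: centre of the lower end of its ferrule, resting on the block. To be left alone.
- file: Hand tool with a long, slim, tapered wooden handle, 26 mm at its thickest, narrowing to a small rounded end; fully home in its hole, its top 85 mm above the block's top. Origin: centre of the lower end of its ferrule, resting on the block. To be left alone.
- gimlet: Hand tool with a T-shaped crossbar wooden handle, bar 60 mm long along the stand's x axis, 18 mm thick; fully home in its hole, its top 50 mm above the block's top. Origin: centre of the lower end of its ferrule, resting on the block. To be left alone.

How it is judged:
On the way, in this order (a step that is already met when the one before it is completed fails the run):
1. the fingertips touch the mushroom knob while the tool is still proud (contact force between the fingers and awl above 0.5 N and z of awl in the frame of stand_top above 0.004 m), for 0.05 s.
2. the tool is home in the stand (z of awl in the frame of stand_top below 0.002 m), for 0.1 s.
At the end, for the whole second after the job is handed in: The mushroom-knobbed tool is at rest with its handle within 2 mm of the block's top; the other three tools are home within 3 mm; the tin stands upright within 5 mm of where it was (z of awl in the frame of stand_top below 0.002 m and linear speed of awl below 0.01 m/s and z of each of reamer, file, gimlet in the frame of stand_top below 0.003 m and distance of tin from where it was at the start of the episode below 0.005 m and angle between tin's own z axis and vertical below 0.1 rad); the robot touches nothing.
It fails at once if the mushroom-knobbed tool is pulled further out of its hole (more than 27 mm proud) (z of awl in the frame of stand_top above 0.027 m).
It fails at once if the fingers reach down round the knob and grip it instead of pressing on its top (contact force between the fingers and awl above 0.5 N and z of the grasp point in the frame of awl_top below 0.003 m).
It fails at once if the tool is pressed too hard (over 40 N) (contact force between anything else and awl above 40 N).
It fails at once if another hand tool is touched (over 1 N) or lifted (over 3 mm) (contact force between any of the fingers, the arm and reamer above 1 N or contact force between any of the fingers, the arm and file above 1 N or contact force between any of the fingers, the arm and gimlet above 1 N or z of any of reamer, file, gimlet in the frame of stand_top above 0.003 m).
It fails at once if the tin is touched or moved by more than 5 mm (distance of tin from where it was at the start of the episode above 0.005 m or contact force between any of the fingers, the arm and tin above 1 N).
It also fails if it takes over 32 s, if anything falls off the work surface, if the arm or the gripper's body presses on something with over 40 N, if the wrist force passes 120 N, or if a joint passes its speed limit or range.

ROBOT

A 7-joint arm with a two-finger parallel gripper is mounted at the origin on the work surface. World frame = base frame: x ahead of the robot, y to its left, z up, the work surface at z = 0. Lengths are in m, angles in rad, forces in N, time in s.
With the tool pointing down it reaches from about 0.4 to 0.875 m from the base axis. Payload 19.3 kg.
Tool frame: the origin (TCP) lies on the centre line of the jaws, within the pads' length; the fingertips stand 14 mm ahead of it and the grasp point (between the pads) lies 5 mm behind it; y points along the fingers, x is the direction in which the jaws open and shut, and the axes are right-handed (so a half turn about y gives the same grasp; the last joint's range is limited). The gripper opens to 85 mm and grips with 20 to 120 N. Pads are 22 mm wide; open, the fingers measure 114 mm over their backs; the gripper's body (76 mm by 85 mm) begins 54 mm behind the grasp point. The pads swing forward as they close: fully open they stand 13 mm farther back than shut.
Start: joints at [-1.278, 0.521, -0.036, 1.599, 0.021, 1.021, -0.113], TCP at [0.222, 0.584, 0.245] pointing down, gripper open.
Joint ranges: [-2.91, 2.91], [-0.3, 2.13], [-1.5, 1.42], [0.17, 2.43], [-1.26, 4.41], [0.16, 1.93], [-2.52, 2.52]. Speed limits (rad/s): [1.89, 1.89, 2.39, 2.39, 3.01, 3.01, 3.01].

INTERFACE

Orientations are given as [roll, pitch, yaw] about the fixed x, y, z axes, in that order (R = Rz(yaw) Ry(pitch) Rx(roll)).
In Python, from workcell import monitor, grab_frame, workorder gives the robot as it stands.
- The arm moves only by the tool drive_tool, never from a script. Its argument "steps" is one flat list of numbers, 5 for each row, row after row: the finger opening in mm, from 0 to 85.4, then the shift along the world's x, y, z in mm, then the turn about the world's z in degrees. In form: [fingers, tx, ty, tz, twist, fingers, tx, ty, tz, twist, ...]. A call has exactly 5 rows; each row shifts and turns the commanded pose from where the row before left it; what a row does not reach is not made up. A row lasts 1/12 s, in which the tool goes at most 41.7 mm and 7.16 degrees, less where a joint would pass 70% of its speed; a pose out of reach is approached as far as the arm can. A call is refused whole if a number of a shift passes 41.7 or a number of a turn 7.16, either way. A call with a gripper value outside its range is refused whole. The fingers move at their own pace and stop on an object; "grip_force" is the grip in N (left out, the last holds). Time passes only in rows, so rows that do not move let the fingers close, or fill a call up. It gives the time, the measured TCP pose, the force and the opening at its end, in the units of the state.
- monitor.observe(): the state, without advancing time (a new reading comes with each control period).
- grab_frame(name): name is "scene" or "top" or "wrist"; returns a dict with "frame" (420x560x3 uint8, red, green, blue), "vertical_fov" (degrees; the focal length in pixels is half the picture's height over the tangent of half this angle, whatever the lens; pixels are square), "cx", "cy" (the principal point, pixels), "xyz" and "orientation" of the camera in the world. Camera axes: x right, y down, z forward; pixel columns grow to the right and rows downward; lengths in m; the calibration is good to about 2 mm. A picture is of the moment at which its call begins. There is no depth.
- workorder.job_done(): hands the job in, once; it reports no verdict.
The state is a dict: "clock": time; "qpos": joint angles; "qd": joint speeds; "joint_efforts": joint torques, N m; "position": TCP position; "tool_rot": TCP orientation; "force": force on the tool from outside, world axes, zero at the start; "moment": the same for the moment, N m; "grip_width": finger opening in m.
Only numpy, scipy, OpenCV 4.12 (cv2) and the standard library are available. Lean on these libraries where they do the work, as an engineer would, in place of code of your own. Each camera call takes 0.05 s, during which the arm holds its last target. There are 200 camera calls.

## Working session

There is one attempt and no reset: what is moved stays moved. The work goes in short steps, Python scripts to look and compute and a tool call to move; the robot and the scene stay as the last step left them, time stands still between calls to the robot, and variables do not carry over. Pictures are saved under pics/ and viewed, about 8 in all and at most 12, crops included, and the job is handed in when it is done.

Besides the shell and the picture viewer there is one more tool, called after "Request:" as name(argument=value, ...) on one line, values as JSON. drive_tool: Moves the arm, as the interface text tells. Its arguments: {"type":"object","properties":{"steps":{"type":"array"},"grip_force":{"type":"number"}},"required":["steps"]}

```bash
mkdir -p pics; cat > h.py <<'E'
import numpy as np, cv2
from scipy.spatial.transform import Rotation as R
from workcell import monitor, grab_frame, workorder
def shot(n,f):
    d=grab_frame(n); cv2.imwrite('pics/'+f,d['frame'][:,:,::-1]); return d
def ray(d,u,v):
    f=d['frame'].shape[0]/2/np.tan(np.radians(d['vertical_fov'])/2)
    o=np.array(d['orientation'],float)
    M=o if o.shape==(3,3) else (R.from_quat(o) if o.size==4 else R.from_euler('xyz',o)).as_matrix()
    r=M@np.array([(u-d['cx'])/f,(v-d['cy'])/f,1]); return np.array(d['xyz']),r/np.linalg.norm(r)
def plane(d,u,v,z):
    c,r=ray(d,u,v); return c+r*(z-c[2])/r[2]
def tri(a,b):
    (c,r),(e,s)=a,b
    t=np.linalg.lstsq(np.c_[r,-s],e-c,rcond=None)[0]; p,q=c+r*t[0],e+s*t[1]
    return (p+q)/2,np.linalg.norm(p-q)
E
python3 - <<'E'
from h import *
import pickle
D={}
for n in('scene','top'):
    d=D[n]=shot(n,n+'1.png'); print(n,{k:d[k] for k in d if k!='frame'})
pickle.dump(D,open('d.pkl','wb'))
print(monitor.observe())
a=np.hstack([cv2.imread('pics/%s1.png'%n) for n in D]);
E
```

```text
scene {'vertical_fov': 48.20653660702914, 'cx': 279.85675014937647, 'cy': 221.85716360292778, 'xyz': array([1.08718445, 0.39940756, 0.70728302]), 'orientation': array([-2.38115245,  0.00262037,  2.26861247])}
top {'vertical_fov': 42.55411488803741, 'cx': 276.028223439886, 'cy': 211.79944918179996, 'xyz': array([ 0.5788739 , -0.0019773 ,  1.08373974]), 'orientation': array([-3.0728854 ,  0.00949847, -1.5504236 ])}
{'clock': 0.1, 'qpos': array([-1.27822411,  0.52191614, -0.03633414,  1.59997225,  0.02120734,
        1.02107756, -0.1127882 ]), 'qd': array([-0.0020769 ,  0.00040923,  0.00010691, -0.00106768, -0.00089701,
        0.00048159, -0.00024543]), 'joint_efforts': array([ 2.53686245e-03, -9.28493357e+01,  1.98342942e+00, -3.70525968e+01,
        1.80049095e-02,  5.56178871e-03, -8.88974500e-05]), 'position': array([0.22171795, 0.58403945, 0.24479944]), 'tool_rot': array([-1.57086816e+00,  9.85460150e-04,  1.20803494e+00]), 'force': array([-0.37920281,  0.76921371, -0.10575758]), 'moment': array([ 0.04773252, -0.01723824, -0.04073243]), 'grip_width': 0.0857838154550268}
```

View pics/scene1.png

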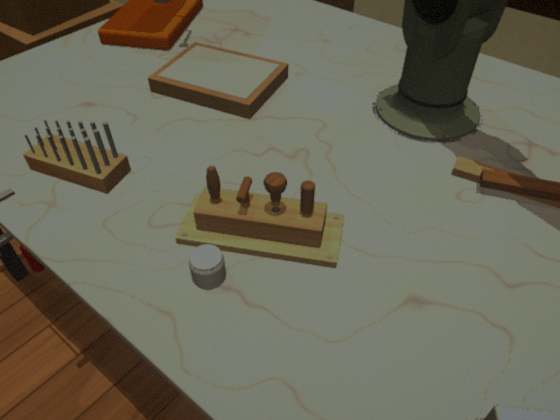

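View pics/top1.png

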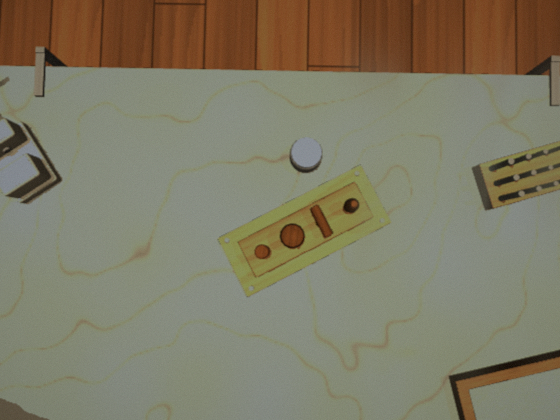

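The scene view shows the mushroom knob at about (275,182), second from the right, between the reamer (307,197) and the gimlet (244,191). The top view shows the knob at (292,236), the reamer at (262,251), the gimlet at (320,221), the file at (351,206) and the tin at (306,155).

```bash
python3 - <<'E'
from h import *
import pickle
D=pickle.load(open('d.pkl','rb'))
t,s=D['top'],D['scene']
# block corners row direction: tool centres at their top heights
def cen(d,u,v,r):
    im=cv2.cvtColor(d['frame'],cv2.COLOR_RGB2HSV)[v-r:v+r+1,u-r:u+r+1]
    val=im[:,:,2]; th,m=cv2.threshold(val.copy(),0,255,cv2.THRESH_BINARY_INV+cv2.THRESH_OTSU)
    n,l,st,c=cv2.connectedComponentsWithStats(m); i=l[r,r]; print(th,st[i],i)
    return c[i][0]+u-r,c[i][1]+v-r,st[i]
k=cen(t,292,236,17); r=cen(t,262,251,12); f=cen(t,351,206,12); g=cen(t,320,221,19)
P=plane(t,k[0],k[1],.143); print('knob',k[:2],P)
for n,q,z in(('reamer',r,.145),('gim',g,.12),('file',f,.14)): print(n,plane(t,q[0],q[1],z))
kk=cen(s,275,182,14); print(kk)
print(tri(ray(t,*k[:2]),ray(s,*kk[:2])))
a=plane(t,r[0],r[1],.145);b=plane(t,g[0],g[1],.12);e=b-a; print('row angle',np.degrees(np.arctan2(e[1],e[0])))
cv2.imwrite('pics/c.png',cv2.resize(s['frame'][150:230,180:340,::-1],None,fx=5,fy=5,interpolation=cv2.INTER_CUBIC))
E
```

```text
111.0 [  0   0  35  35 800] 0
116.0 [  0   0  25  25 490] 0
92.0 [  4   4  16  15 156] 1
114.0 [  8   2  25  34 360] 2
knob (np.float64(292.08375), np.float64(236.4075)) [ 0.60099272 -0.02057656  0.143     ]
reamer [0.57466837 0.03177851 0.145     ]
gim [ 0.62990963 -0.07203855  0.12      ]
file [ 0.65736323 -0.12109175  0.14      ]
85.0 [  0   0  29  29 613] 0
(np.float64(274.97716150081567), np.float64(179.53670473083199), array([  0,   0,  29,  29, 613], dtype=int32))
(array([ 0.60127892, -0.02092821,  0.14335519]), np.float64(0.0009278007423148949))
row angle -61.9824701537295
```

View pics/c.png

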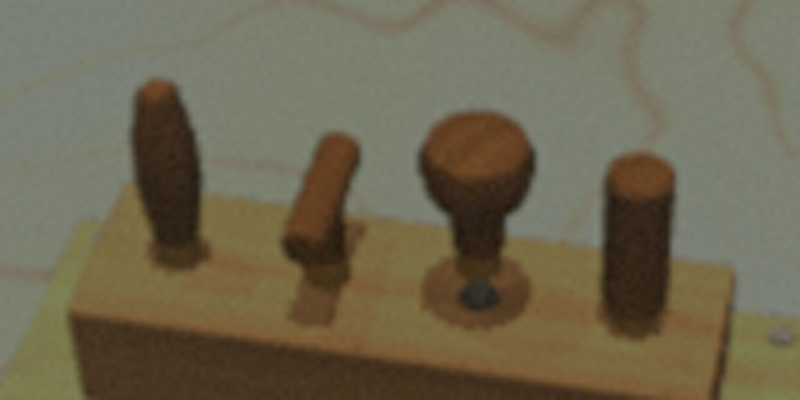

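The crop shows the knob's crown at about (275.5,179), with bare steel below at about (276,209). The centroid masks for the knob and reamer picked up background, so I'll redo them by colour.

```bash
python3 - <<'E'
from h import *
import pickle
D=pickle.load(open('d.pkl','rb'))
t,s=D['top'],D['scene']
f=t['frame'].astype(float); m=((f[:,:,1]<.62*f[:,:,0])).astype(np.uint8)
m[:180]=0; m[270:]=0; m[:,:235]=0; m[:,380:]=0
n,l,st,c=cv2.connectedComponentsWithStats(m)
B=[(st[i],c[i]) for i in range(1,n) if st[i][4]>60]
for b in B: print(b[0],b[1],plane(t,*b[1],.141))
for q in((292,236),(262,251),(285,262)): print(f[q[1],q[0]])
s0=min(B,key=lambda b:abs(b[1][0]-292))[1]
print(tri(ray(t,*s0),ray(s,275.5,179)))
E
```

```text
[311 205  21  32 287] [320.78397213 220.8815331 ] [ 0.62918071 -0.07029377  0.141     ]
[281 224  23  24 423] [292.06619385 235.71158392] [ 0.60225347 -0.0205632   0.141     ]
[255 245  15  14 157] [262.         251.43949045] [0.57379102 0.03134772 0.141     ]
[117.  64.  27.]
[121.  67.  30.]
[116.  88.  48.]
(array([ 0.60191442, -0.02019647,  0.14551289]), np.float64(0.000717260607905183))
```

Request:
drive_tool(steps=[0,19,-30,0,-2,0,19,-30,0,-2,0,19,-30,0,-2,0,19,-30,0,-2,0,19,-30,0,-2], grip_force=20)

```text
clock: 0.52
position: [0.3174, 0.4326, 0.2451]
tool_rot: [-1.571, 0.0, 1.032]
force: [1.0, 0.6, -0.5]
grip_width: 0.0253
```

Request:
drive_tool(steps=[0,19,-30,0,-2,0,19,-30,0,-2,0,19,-30,0,-2,0,19,-30,0,-2,0,19,-30,0,-2])

```text
clock: 0.93
position: [0.4123, 0.2826, 0.2452]
tool_rot: [-1.571, 0.0, 0.857]
force: [-0.3, 1.0, 0.8]
grip_width: -0.0002
```

Request:
drive_tool(steps=[0,19,-30,0,-2,0,19,-30,0,-2,0,19,-30,0,-2,0,19,-30,0,-2,0,19,-30,0,-2])

```text
clock: 1.35
position: [0.5073, 0.1326, 0.2452]
tool_rot: [-1.571, 0.0, 0.683]
force: [1.1, 1.2, 0.3]
grip_width: 0.0003
```

Request:
drive_tool(steps=[0,19,-31,0,-2.2,0,19,-31,0,-2.2,0,19,-31,0,-2.2,0,19,-30,0,-2.2,0,19,-30,0,-2.2])

```text
clock: 1.77
position: [0.6023, -0.0204, 0.2451]
tool_rot: [-1.571, 0.0, 0.491]
force: [-0.1, 0.3, -0.3]
grip_width: 0.0001
```

Request:
drive_tool(steps=[0,0,0,-10,0,0,0,0,-15,0,0,0,0,-10,0,0,0,0,-5,0,0,0,0,0,0])

```text
clock: 2.18
position: [0.6012, -0.0182, 0.2041]
tool_rot: [-1.57, 0.002, 0.493]
force: [-1.0, 0.0, 0.5]
grip_width: 0.0001
```

```bash
python3 - <<'E'
from h import *
o=monitor.observe(); print(o['position'],o['tool_rot'],o['force'])
d=shot('scene','s2.png'); w=shot('wrist','w2.png')
a=cv2.resize(d['frame'][100:240,190:350,::-1],(480,420)); b=cv2.resize(w['frame'][:,:,::-1],(320,240))
c=np.zeros((420,800,3),np.uint8); c[:,:480]=a; c[:240,480:]=b; cv2.imwrite('pics/m2.png',c)
E
```

```text
[ 0.60118733 -0.01824229  0.20413965] [-1.56987504  0.00181454  0.49301641] [-0.99682399  0.03173698  0.50473534]
```

View pics/m2.png

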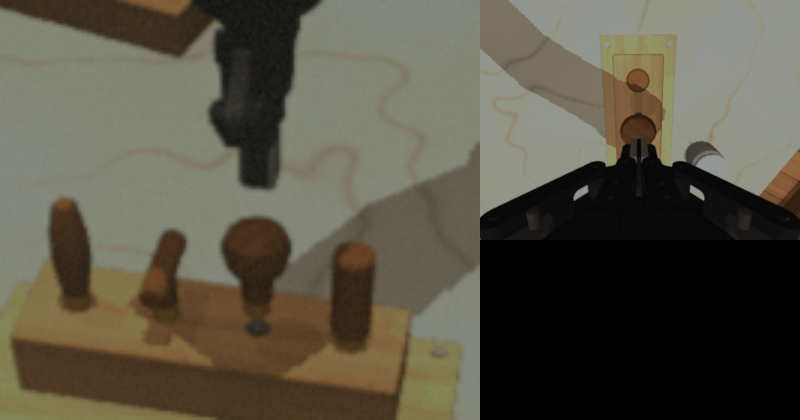

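The closed fingertips (lower end at about (258,186) in the crop) sit over the knob's crown at (256,235). The wrist view shows them centred on the knob and clear of the reamer.

Request:
drive_tool(steps=[0,0,0,-10,0,0,0,0,-10,0,0,0,0,-5,0,0,0,0,-2,0,0,0,0,0,0])

```text
clock: 2.7
position: [0.6015, -0.0187, 0.1776]
tool_rot: [-1.57, 0.001, 0.492]
force: [0.3, -0.6, 0.2]
grip_width: -0.0002
```

Request:
drive_tool(steps=[0,0,0,-1,0,0,0,0,-1,0,0,0,0,-1,0,0,0,0,-1,0,0,0,0,-1,0])

```text
clock: 3.12
position: [0.6019, -0.0187, 0.1733]
tool_rot: [-1.571, -0.0, 0.492]
force: [0.6, -0.3, -0.7]
grip_width: 0.0004
```

Request:
drive_tool(steps=[0,0,0,-1,0,0,0,0,-1,0,0,0,0,-1,0,0,0,0,-1,0,0,0,0,-1,0])

```text
clock: 3.53
position: [0.6018, -0.0187, 0.1682]
tool_rot: [-1.571, 0.0, 0.492]
force: [-0.5, 0.2, 0.2]
grip_width: 0.0005
```

Request:
drive_tool(steps=[0,0,0,-1,0,0,0,0,-1,0,0,0,0,-1,0,0,0,0,-1,0,0,0,0,-1,0])

```text
clock: 3.95
position: [0.6019, -0.0187, 0.1634]
tool_rot: [-1.571, -0.0, 0.492]
force: [-1.7, 0.5, 4.3]
grip_width: -0.0002
```

Request:
drive_tool(steps=[0,0,0,-1,0,0,0,0,-1,0,0,0,0,-1,0,0,0,0,-1,0,0,0,0,-1,0])

```text
clock: 4.37
position: [0.6019, -0.0187, 0.1582]
tool_rot: [-1.571, 0.0, 0.492]
force: [-0.9, 0.5, 4.2]
grip_width: -0.0004
```

Contact: the tool is sliding at about 4–5 N. I'll slow down towards home (TCP near 0.149).

Request:
drive_tool(steps=[0,0,0,-1,0,0,0,0,-1,0,0,0,0,-1,0,0,0,0,-1,0,0,0,0,-1,0])

```text
clock: 4.78
position: [0.6019, -0.0187, 0.1532]
tool_rot: [-1.571, 0.0, 0.492]
force: [-0.7, 0.3, 4.7]
grip_width: 0.0003
```

Request:
drive_tool(steps=[0,0,0,-0.4,0,0,0,0,-0.4,0,0,0,0,-0.4,0,0,0,0,-0.4,0,0,0,0,-0.4,0])

```text
clock: 5.2
position: [0.6019, -0.0187, 0.1513]
tool_rot: [-1.571, -0.0, 0.492]
force: [-0.2, 1.7, 4.9]
grip_width: -0.0
```

Request:
drive_tool(steps=[0,0,0,-0.2,0,0,0,0,-0.2,0,0,0,0,-0.2,0,0,0,0,-0.2,0,0,0,0,-0.2,0])

```text
clock: 5.62
position: [0.6019, -0.0187, 0.1503]
tool_rot: [-1.571, -0.0, 0.492]
force: [0.4, -0.2, 4.5]
grip_width: -0.0
```

Request:
drive_tool(steps=[0,0,0,-0.2,0,0,0,0,-0.2,0,0,0,0,-0.2,0,0,0,0,-0.2,0,0,0,0,0,0])

```text
clock: 6.03
position: [0.6018, -0.0187, 0.1494]
tool_rot: [-1.571, 0.0, 0.492]
force: [0.4, 1.0, 3.6]
grip_width: 0.0004
```

Request:
drive_tool(steps=[0,0,0,-0.2,0,0,0,0,-0.2,0,0,0,0,-0.1,0,0,0,0,0,0,0,0,0,0,0])

```text
clock: 6.45
position: [0.6018, -0.0187, 0.1491]
tool_rot: [-1.571, -0.0, 0.492]
force: [-0.8, 0.2, 6.7]
grip_width: 0.0
```

Request:
drive_tool(steps=[0,0,0,-0.1,0,0,0,0,-0.1,0,0,0,0,0,0,0,0,0,0,0,0,0,0,0,0])

```text
clock: 6.87
position: [0.6019, -0.0187, 0.1491]
tool_rot: [-1.571, -0.0, 0.492]
force: [-1.6, 0.1, 9.6]
grip_width: -0.0001
```

The force rises with no further motion at TCP 0.149, the expected home height. Withdrawing.

Request:
drive_tool(steps=[0,0,0,2,0,0,0,0,8,0,0,0,0,15,0,0,0,0,20,0,0,0,0,20,0])

```text
clock: 7.28
position: [0.6015, -0.0188, 0.2146]
tool_rot: [-1.571, 0.001, 0.492]
force: [-0.4, 0.6, 0.0]
grip_width: -0.0
```

Request:
drive_tool(steps=[0,0,0,20,0,0,0,0,20,0,0,0,0,10,0,0,0,0,0,0,0,0,0,0,0])

```text
clock: 7.7
position: [0.6018, -0.0186, 0.2637]
tool_rot: [-1.571, -0.0, 0.492]
force: [0.3, 0.2, -1.2]
grip_width: -0.0004
```

```bash
python3 - <<'E'
from h import *
o=monitor.observe(); print(o['position'],o['qd'].round(3),o['force'])
d=shot('scene','s3.png')
cv2.imwrite('pics/m3.png',cv2.resize(d['frame'][140:300,170:350,::-1],None,fx=3.7,fy=3.7))
E
```

```text
[ 0.60175972 -0.01861862  0.26372889] [ 0.002  0.02  -0.006  0.016 -0.002 -0.007  0.001] [ 0.27548139  0.21307685 -1.19937664]
```

View pics/m3.png

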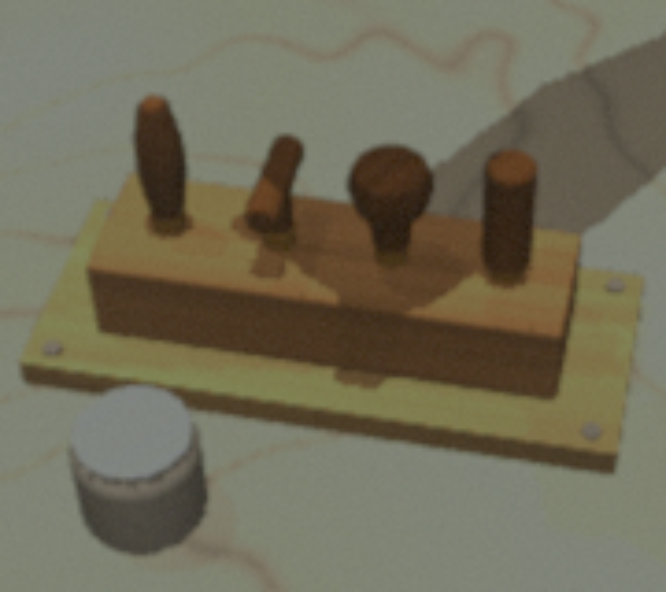

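The knob tool (390,200) now sits with its ferrule on the block and no steel showing. The tin and the other tools look unchanged, and the gripper is clear.

```bash
python3 -c "
from workcell import workorder
print(workorder.job_done())"
```

```text
the job is handed in; nothing more can be done
None
```

The mushroom-knobbed tool is fully home in the stand. I pressed its crown down with closed fingertips, withdrew straight up and handed the job in at about 7.8 s; no verdict was reported.

- **Press:** the tool slid at about 4–5 N. It then stopped at a TCP height of 0.149 m, the height expected when home, and the force rose to 9.6 N with no further motion. That was the highest force reading I saw; readings come only at the end of each move call.
- **Final check:** the last scene picture shows no bare steel under the handle. By eye, the reamer, file, gimlet and tin look unmoved; I did not measure them again. The gripper is about 11 cm above the knob, touching nothing.
- **Disagreements:** my first colour mask for the knob and reamer picked up background, so I redid it by colour ratio. The fingertips sat about 2 mm off the measured knob centre in y during the press, well inside the 22 mm flat.

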